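# Pin the hold-down lug and lock the linchpin

### The job

Take the linchpin off its wooden rest and push it through the hole of the upright lug on the clamping fixture, from the side nearest the robot, until its shoulder is fully home, keeping its ring open. The lug may be clamped off-centre, so feel for the hole and never push hard. Then swing the sprung ring down over the lug until it snaps past the end of the pin and locks, and leave it so.

Things in the scene. Friction and masses are not known exactly. Their poses are not given: they have to be found in the camera images.
- pin: Steel linchpin, 0.15 kg. Origin: middle of the flat shoulder face, on the shank's axis; x along the shank to its tip, y along the ring's hinge, z to the open ring's side. Shank 10 mm thick from x = 0 to 56 mm, its end flat with a 1.5 mm chamfer. Behind the shoulder a round flange 27 mm across, 3 mm thick, then a head block 22 x 22 mm to x = -15 mm. At the start it lies level, its axis 50 mm above the bench.
- pin_grip (a point): Middle of the pin's flat grip tab, where to hold it: 34 mm behind the shoulder on the pin's axis. The tab runs from x = -15 to -49 mm of the pin, 14 mm thick (y), 22 mm high (z). On the rest there is nothing below its rear 26 mm but the rest's base, 14 mm high.
- ring_hinge (a point): Hinge of the wire ring, in the head block, on the pin's axis 9 mm behind the shoulder; it turns about the pin's y.
- ring (a joint): Ring angle, rad. 0: open, ring leaning 0.7 above the shank line (grows as it closes; starts -0.1 to 0.1); 0.7: level with the shank; 0.75 or more: locked below the pin's end; stop at 0.92. Friction holds it. Near 0.64 its bar meets the pin's end and the pin sinks a few mm in its loose hole; with 2 to 5 N the ring stretches 1 mm against its spring and snaps below the end.
- ring_tab (a point): Middle of the upper face of the ring's flat thumb tab, 75 mm from the hinge: press here. The tab, 15 mm long, 22 mm wide, 4 mm thick, points outwards from the ring's end bar (4 mm wire along the pin's y, 66 mm from the hinge) and clears the pin's end when pressed past it. The ring is 60 mm wide over its side arms, which pass some 4 mm clear of the lug on either side.
- fixture: Fixed steel clamping fixture. Origin: middle of the underside of its base plate, 90 x 150 x 8 mm; z up, x is the way the pin goes in. A strap along y (58 mm wide, 138 long) has its top at z = 54 mm, its bolt heads at 59. An aluminium lug 44 mm wide (y) stands in its slot from x = -13 to +19 mm, top at z = 91 mm, with a round 11.5 mm hole right through along x at z = 75 mm.
- hole_middle (a point): Where the hole's near mouth would be if the lug stood central: fixture x = -13, y = 0, z = 75 mm. The lug is clamped anywhere up to 9 mm to either side (fixture y), unmeasured; it does not yield. The chamfered pin end slips in by itself from up to 2 mm off-centre; further off it butts on the flat face. Pin home: shoulder against this face, pin origin at x = -13.
- rest: Fixed wooden rest. Origin: middle of its underside; x as the pin lies on it. Base 96 mm (x from -40 to 56 mm) by 50 mm, 14 mm high; a flat saddle 18 mm wide under the head and a notched saddle under the shank at x = 34 mm, its sides 53 mm high.
- oil_bottle: Small yellow oil bottle with a black cap, 25 mm across, 62 mm high, standing on the bench; origin under its middle. Not to be disturbed.
- screw_tin: Round open tin with screws, 70 mm across, 18 mm high; origin under its middle. Not to be disturbed.
- wheel_a: Brass clock wheel with its arbor, 52 mm across, 22 mm high; origin under its middle. Not to be disturbed.

How it is judged:
On the way:
1. the pin is fully home in the lug while its ring is still open (x of pin in the frame of fixture between -0.0165 and -0.009 m and z of pin in the frame of fixture between 0.071 and 0.079 m and angle between the x axis of pin and the x axis of fixture, either way round below 0.15 rad and value of joint ring below 0.4 rad), for 0.2 s.
At the end, for the whole second after the job is handed in: The pin is through the lug's hole with its shoulder within 6 mm of the lug's near face (a locked pin has a little play), level and in line with the hole within 0.15 rad, its ring snapped below the pin's end (ring joint above 0.73 rad), and everything is at rest (x of pin in the frame of fixture between -0.019 and -0.009 m and y of pin in the frame of fixture between -0.0115 and 0.0115 m and z of pin in the frame of fixture between 0.071 and 0.079 m and angle between the x axis of pin and the x axis of fixture, either way round below 0.15 rad and value of joint ring above 0.73 rad and linear speed of pin below 0.02 m/s); the robot touches nothing.
It fails at once if the pin is forced: more than 25 N between pin (with ring) and fixture (contact force between pin and fixture above 25 N).
It fails at once if a bystander (oil bottle, screw tin or clock wheel) is moved more than 20 mm (distance of any of oil_bottle, screw_tin, wheel_a from where it was at the start of the episode above 0.02 m).
It also fails if it takes over 72 s, if anything falls off the work surface, if the arm or the gripper's body presses on something with over 40 N, if the wrist force passes 120 N, or if a joint passes its speed limit or range.

### The arm

A 6-joint arm with a two-finger parallel gripper is mounted at the origin on a cart in front of the work surface, level with it; the furniture and walls round the work are solid. World frame = base frame: x ahead of the robot, y to its left, z up, the work surface at z = 0. Lengths are in m, angles in rad, forces in N, time in s.
With the tool pointing down it reaches from about 0.25 to 0.775 m from the base axis. Payload 4 kg.
Tool frame: the origin (TCP) lies at the very end of the fingers, on their centre line; the grasp point (between the pads) lies 19 mm behind it; z points along the fingers, y is the line along which they close (so a half turn about z gives the same grasp; the last joint's range is limited). The gripper opens to 94 mm and grips with 3 to 60 N. Pads are 16 mm wide; open, the fingers measure 119 mm over their backs; the gripper's body (75 mm by 177 mm) begins 78 mm behind the grasp point.
Start: joints at [-1.427, 0.087, 1.371, -0, 1.684, -0.103], TCP at [0.134, -0.533, 0.206] pointing down, gripper open.
Joint ranges: [-3.1, 3.1], [-0.76, 2.03], [0.27, 2.55], [-1.08, 4.22], [0.17, 2.65], [-2.57, 2.57]. Speed limits (rad/s): [2.79, 2.79, 3.14, 3.14, 3.14, 3.14].

### API

Orientations are given as [roll, pitch, yaw] about the fixed x, y, z axes, in that order (R = Rz(yaw) Ry(pitch) Rx(roll)).
In Python, from bench import robot gives the robot as it stands. The module is installed in compiled form; this text tells all that it offers.
- The arm moves only by the tool move_arm, never from a script. Its argument "deltas" is one flat list of numbers, 7 for each row, row after row: the turn, a rotation vector about the tool's x, y, z in rad, then the shift along the tool's x, y, z in cm, then the closure, from -1 (fully open) to 1 (shut). A call has 1 to 8 rows; each row is the pose to reach, as a shift and turn from the pose commanded when the call began, along the tool's axes at that moment; what a row does not reach only later rows make up. A row lasts 1/10 s, in which the tool goes at most 50 mm and 8.59 degrees, less where a joint would pass 70% of its speed; a pose out of reach is approached as far as the arm can. A call with a gripper value outside its range is refused whole. The fingers move at their own pace and stop on an object; the grip force is fixed at half the most. Time passes only in rows, so rows that repeat a pose let the fingers close. It gives the time, the measured TCP pose, the force, the opening and the grip force at its end, in the units of the state.
- robot.get_obs(): the state, without advancing time (a new reading comes with each control period).
- robot.snapshot(name): name is "scene" or "top" or "wrist"; returns a dict with "image" (384x512x3 uint8, red, green, blue), "depth" (384x512 float32, m along the optical axis (not along the pixel's ray), 0 where there is no reading), "fov_y" (degrees; the focal length in pixels is half the picture's height over the tangent of half this angle, whatever the lens; pixels are square), "cx", "cy" (the principal point, pixels), "D" ([k1, k2, p1, p2, k3] as OpenCV has them; the pictures are not rectified), "origin" and "orientation" of the camera in the world; the wrist camera has in their place "T_tool_cam" (4x4, takes a point from camera to tool coordinates, whose origin is the TCP and whose axes are the flange's). Camera axes: x right, y up, looking along -z (the intrinsics and any distortion apply to the point x, -y, -z); pixel columns grow to the right and rows downward; lengths in m; the calibration is good to about 2 mm. A picture is of the moment at which its call begins: read the wrist's pose just before it.
- robot.close_job(): hands the job in; it is judged then, once.
The state is a dict: "time": time; "joint_positions": joint angles; "qvel": joint speeds; "joint_torque": joint torques, N m; "tool_pos": TCP position; "ee_rot": TCP orientation; "wrist_force": force on the tool from outside, world axes, zero at the start; "wrist_torque": the same for the moment, N m; "width": finger opening in m; "finger_force": force on a finger pad.
Only numpy, scipy, OpenCV 4.12 (cv2) and the standard library are available. Lean on these libraries where they do the work, as an engineer would, in place of code of your own. Each camera call takes 0.05 s, during which the arm holds its last target. There are 200 camera calls.

## Working session

There is one attempt and no reset: what is moved stays moved. The work goes in short steps, Python scripts to look and compute and a tool call to move; the robot and the scene stay as the last step left them, time stands still between calls to the robot, and variables do not carry over. Pictures are saved under pics/ and viewed, at most 12 in all, crops included, and the job is handed in when it is done.

Besides the shell and the picture viewer there is one more tool, called after ">>>" by a JSON object that holds its "api" and its "payload", one argument or row to a line. move_arm: Moves the arm, as the interface text tells. Its arguments: {"type":"object","properties":{"deltas":{"type":"array","items":{"type":"number"}}},"required":["deltas"]}

```bash
mkdir -p pics
cat > h.py <<'E'
import numpy as np,cv2
from scipy.spatial.transform import Rotation as R
from bench import robot
def snap(name,fn=None):
    o=robot.get_obs(); s=robot.snapshot(name)
    if name=="wrist":
        T=np.eye(4);T[:3,:3]=R.from_euler('xyz',o['ee_rot']).as_matrix();T[:3,3]=o['tool_pos'];s['T']=T@np.array(s['T_tool_cam'])
    else:
        T=np.eye(4);q=np.array(s['orientation'])
        T[:3,:3]=q if q.shape==(3,3) else (R.from_euler('xyz',q).as_matrix() if q.size==3 else R.from_quat(q).as_matrix());T[:3,3]=s['origin'];s['T']=T
    h=s['image'].shape[0];f=h/2/np.tan(np.radians(s['fov_y'])/2)
    s['K']=np.array([[f,0,s['cx']],[0,f,s['cy']],[0,0,1.]]);s['D']=np.array(s['D'],float)
    if fn: cv2.imwrite('pics/'+fn,s['image'][:,:,::-1])
    return s
def rays(s,px):
    u=cv2.undistortPoints(np.array(px,float).reshape(-1,1,2),s['K'],s['D']).reshape(-1,2)
    return np.c_[u[:,0],-u[:,1],-np.ones(len(u))]
def plane(s,px,z):
    d=rays(s,px)@s['T'][:3,:3].T;o=s['T'][:3,3]
    return o+d*((z-o[2])/d[:,2])[:,None]
def cloud(s):
    h,w=s['depth'].shape;v,u=np.mgrid[:h,:w]
    d=rays(s,np.c_[u.ravel(),v.ravel()])*s['depth'].reshape(-1,1)
    return (d@s['T'][:3,:3].T+s['T'][:3,3]).reshape(h,w,3)
def proj(s,P):
    c=(np.atleast_2d(P)-s['T'][:3,3])@s['T'][:3,:3];c=c*[1,-1,-1]
    return cv2.projectPoints(c,np.zeros(3),np.zeros(3),s['K'],s['D'])[0].reshape(-1,2)
E
python3 - <<'E'
from h import *
for n in("scene","top"):
    s=snap(n,n+'0.png');print(n,s['T'].round(3).tolist(),s['orientation'],s['fov_y'],s['D'])
    np.save(n+'.npy',cloud(s))
print(robot.get_obs())
E
```

```text
scene [[-0.564, 0.535, -0.629, -0.106], [-0.826, -0.376, 0.421, 0.525], [-0.011, 0.757, 0.654, 0.749], [0.0, 0.0, 0.0, 1.0]] [ 0.85815312  0.01066987 -2.17020031] 45.14127748237574 [-0.07613021  0.          0.          0.          0.        ]
top [[-0.009, 0.989, -0.146, 0.323], [-1.0, -0.01, -0.007, 0.08], [-0.008, 0.146, 0.989, 1.375], [0.0, 0.0, 0.0, 1.0]] [ 0.14602612  0.00790424 -1.57948732] 43.77852160083472 [0.00193213 0.         0.         0.         0.        ]
{'time': 0.1, 'joint_positions': array([-1.42711560e+00,  8.79014079e-02,  1.37207797e+00, -4.04835187e-05,
        1.68361358e+00, -1.03093481e-01]), 'qvel': array([ 7.85588586e-05, -8.88182884e-04, -1.75866451e-03,  1.36567897e-03,
        1.15260404e-04,  5.68778125e-04]), 'joint_torque': array([ 2.22318304e-03, -3.41251910e+01, -3.03302479e+01,  7.19781895e-02,
        3.04568990e-02, -9.53756285e-05]), 'tool_pos': array([ 0.13426679, -0.5328517 ,  0.20442289]), 'ee_rot': array([-3.13959883e+00, -1.65831127e-04,  2.46769521e-01]), 'wrist_force': array([ 0.22798394, -0.5412183 ,  0.79658544]), 'wrist_torque': array([ 0.01607318, -0.01948459,  0.03353865]), 'finger_force': 0.0, 'width': 0.09382264446042467}
```

View pics/top0.png

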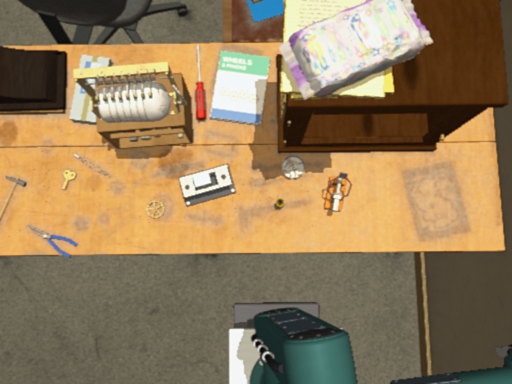

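View pics/scene0.png

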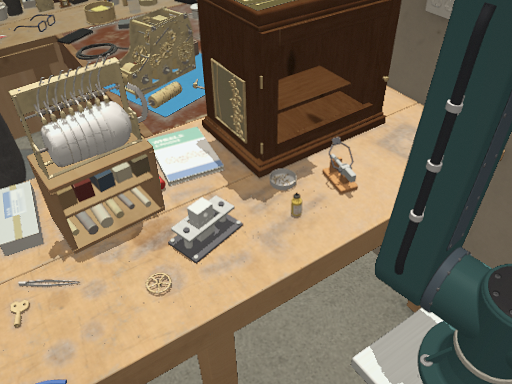

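The top view shows the fixture near (207,185), the rest with the pin near (337,192), the bottle at (279,204), the tin at (293,167) and the wheel at (155,209). The scene view agrees.

Run:
```python
from h import *
s=snap('top');C=cloud(s);im=s['image']
a=cv2.resize(im[155:225,165:245],None,fx=5,fy=5,interpolation=2);b=cv2.resize(im[155:225,300:372],None,fx=5,fy=5,interpolation=2)
cv2.imwrite('pics/crop1.png',np.hstack([a,b])[:,:,::-1])
def mr(c0,c1,r0,r1,z0,z1):
    p=C[r0:r1,c0:c1].reshape(-1,3);p=p[(p[:,2]>z0)&(p[:,2]<z1)]
    r=cv2.minAreaRect(p[:,:2].astype(np.float32)*1000);print((c0,r0),z0,z1,len(p),p.mean(0).round(4),r)
mr(170,245,155,220,.004,.014);mr(170,245,155,220,.045,.064);mr(170,245,155,220,.08,.1);mr(170,245,155,220,.004,.1)
mr(310,365,160,225,.008,.02);mr(310,365,160,225,.03,.058);mr(310,365,160,225,.058,.2)
for u,v in((279,204),(293,167),(155,209)): print(plane(s,[(u,v)],0.02))
```

```text
(170, 155) 0.004 0.014 782 [0.5413 0.211  0.0074] ((551.3432006835938, 221.25393676757812), (216.6805419921875, 189.2808380126953), 89.60401916503906)
(170, 155) 0.045 0.064 690 [0.5584 0.2195 0.0538] ((560.5087280273438, 220.68896484375), (59.41785430908203, 137.41455078125), 15.304259300231934)
(170, 155) 0.08 0.1 196 [0.5581 0.2263 0.09  ] ((558.765869140625, 226.6429443359375), (32.72074890136719, 43.992645263671875), 16.16226577758789)
(170, 155) 0.004 0.1 1718 [0.5501 0.2166 0.0366] ((551.3432006835938, 221.25393676757812), (216.6805419921875, 189.2808380126953), 89.60401916503906)
(310, 160) 0.008 0.02 284 [ 0.5248 -0.1477  0.0135] ((517.796630859375, -162.2020263671875), (93.25245666503906, 164.34774780273438), 77.14559173583984)
(310, 160) 0.03 0.058 145 [ 0.5303 -0.1493  0.051 ] ((517.772216796875, -150.05532836914062), (92.30235290527344, 43.82392120361328), 4.753503322601318)
(310, 160) 0.058 0.2 209 [ 0.5271 -0.1498  0.0761] ((525.6373291015625, -145.5668487548828), (62.78061294555664, 90.65430450439453), 52.46849060058594)
[[0.49672259 0.01292008 0.02      ]]
[[ 0.60405013 -0.02931166  0.02      ]]
[[0.4857616  0.36733772 0.02      ]]
```

View pics/crop1.png

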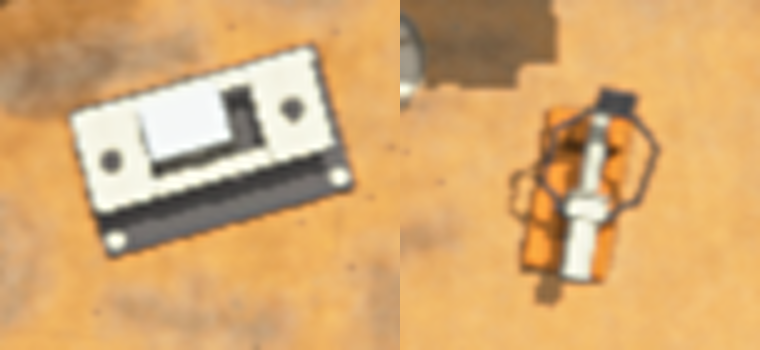

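The crop shows the lug top at about (185,122), offset to the left (+y) on the strap. The fixture is yawed about +0.27. The pin lies with its tip up at about (601,118), its flange at (587,208) and its tab end at (577,280), so its yaw is about -0.16, with the ring open.

```bash
cat >> h.py <<'E'
def rel(p,yaw=None):
    o=robot.get_obs();M=R.from_euler('xyz',o['ee_rot']).as_matrix()
    print('shift cm',(M.T@(np.array(p)-o['tool_pos'])*100).round(2),'rz',None if yaw is None else round(o['ee_rot'][2]-yaw,4),'tool',o['tool_pos'].round(4),o['ee_rot'].round(4),'F',o['wrist_force'].round(2))
E
python3 - <<'E'
from h import *
s=snap('top')
P=plane(s,[(337.4,196.6),(335.4,211),(340.6,178.6)],.056);print(P.round(4))
d=P[2]-P[1];print(np.arctan2(d[1],d[0]))
w=snap('wrist');print(np.array(w['T_tool_cam']).round(3).tolist(),w['fov_y'])
g=P[0]-.037*d/np.linalg.norm(d);g[2]=.19;print(g);rel(g,-.16)
E
```

```text
[[ 0.5113 -0.1481  0.056 ]
 [ 0.471  -0.1412  0.056 ]
 [ 0.5621 -0.1588  0.056 ]]
-0.19127756681643746
[[-0.0, 0.974, 0.227, 0.066], [1.0, 0.0, 0.001, -0.001], [0.0, 0.227, -0.974, -0.179], [0.0, 0.0, 0.0, 1.0]] 70.72878977563416
[ 0.47496565 -0.14109693  0.19      ]
shift cm [ 42.61 -29.69   1.53] rz 0.4067 tool [ 0.1343 -0.5331  0.2049] [-3.1406e+00 -1.0000e-04  2.4670e-01] F [-0.57  0.29 -0.23]
```

>>> {"api": "move_arm", "payload": {
  "deltas": [0,0,0,4,-2.8,0,-1,0,0,0.1,8,-5.6,0,-1,0,0,0.2,12,-8.4,0,-1,0,0,0.3,16,-11.2,0,-1,0,0,0.4,20,-14,0,-1,0,0,0.4,24,-16.8,0,-1,0,0,0.4,28,-19.6,0,-1,0,0,0.4,32,-22.3,0,-1]
}}

```text
time: 1.05
tool_pos: [0.3911, -0.2372, 0.2057]
ee_rot: [3.141, -0.001, -0.153]
wrist_force: [-0.2, -0.8, -1.3]
width: 0.0941
finger_force: 0.0
```

Run:
```python
from h import *
rel([.475,-.141,.19],-.175)
```

```text
shift cm [  6.82 -10.79   1.57] rz 0.0217 tool [ 0.3911 -0.2372  0.2057] [ 3.1411e+00 -7.0000e-04 -1.5330e-01] F [-0.16 -0.85 -1.26]
```

>>> {"api": "move_arm", "payload": {
  "deltas": [0,0,0.02,2.3,-3.6,0.5,-1,0,0,0.02,4.6,-7.2,1,-1,0,0,0.02,6.8,-10.8,1.6,-1,0,0,0.02,6.8,-10.8,1.6,-1,0,0,0.02,6.8,-10.8,1.6,-1]
}}

```text
time: 1.55
tool_pos: [0.4738, -0.1419, 0.189]
ee_rot: [3.141, 0.001, -0.171]
wrist_force: [-0.9, 0.1, 0.7]
width: 0.094
finger_force: 0.0
```

Run:
```python
from h import *
s=snap('wrist','w1.png');C=cloud(s);np.save('w1c.npy',C)
print(s['T'].round(3).tolist())
p=C.reshape(-1,3);p=p[(abs(p[:,0]-.5)<.12)&(abs(p[:,1]+.15)<.08)]
print(np.histogram(p[:,2],np.arange(0,.13,.01)))
a=p[(p[:,2]>.058)&(p[:,2]<.064)&(p[:,0]<.51)];r=cv2.minAreaRect(a[:,:2].astype(np.float32)*1000);print(len(a),r)
```

```text
[[-0.171, 0.959, 0.226, 0.539], [-0.985, -0.166, -0.039, -0.152], [-0.0, -0.229, 0.973, 0.368], [0.0, 0.0, 0.0, 1.0]]
(array([7294, 1463,    7,   11,   52,  724,  526,   79,  108,  185,  310,
          0]), array([0.  , 0.01, 0.02, 0.03, 0.04, 0.05, 0.06, 0.07, 0.08, 0.09, 0.1 ,
       0.11, 0.12]))
401 ((492.0404357910156, -142.8161163330078), (20.652318954467773, 37.96382141113281), 83.67266845703125)
```

View pics/w1.png

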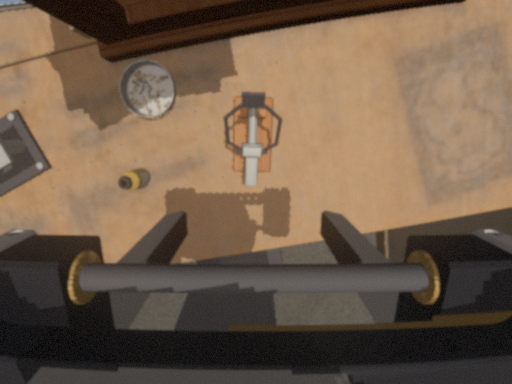

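The wrist view shows the pin on the rest, with its tab end at (250,185), its flange near (252,148) and its shank up to about (253,108).

Run:
```python
from h import *
s=snap('wrist');C=cloud(s);im=s['image'].astype(int)
roi=np.zeros(im.shape[:2],bool);roi[100:192,225:285]=1
m=roi&(im.min(2)>110)&(im.max(2)-im.min(2)<40)
for v in range(104,190,3):
    u=np.where(m[v])[0]
    if len(u): 
        z=np.median(C[v,u,2]);print(v,u.min(),u.max(),len(u),round(z,4),plane(s,[((u.min()+u.max())/2,v)],.061 if v>140 else .055)[0,:2].round(4))
```

```text
110 251 252 2 0.0549 [ 0.557  -0.1535]
113 251 252 2 0.055 [ 0.5538 -0.153 ]
116 250 253 4 0.0554 [ 0.5506 -0.1524]
119 248 255 8 0.0541 [ 0.5474 -0.1518]
122 248 255 8 0.0543 [ 0.5441 -0.1512]
125 248 255 8 0.0542 [ 0.5409 -0.1507]
128 248 255 8 0.054 [ 0.5376 -0.1501]
131 248 255 8 0.0539 [ 0.5343 -0.1495]
134 248 254 7 0.0543 [ 0.5311 -0.1484]
137 248 254 7 0.0545 [ 0.5278 -0.1478]
140 248 254 7 0.0542 [ 0.5244 -0.1472]
143 247 255 9 0.0609 [ 0.5214 -0.1467]
146 242 260 19 0.06 [ 0.5181 -0.1461]
149 242 260 19 0.0607 [ 0.5148 -0.1455]
152 242 260 19 0.0606 [ 0.5115 -0.145 ]
155 242 259 18 0.0607 [ 0.5083 -0.1438]
158 245 256 12 0.0606 [ 0.5049 -0.1432]
161 245 256 12 0.0606 [ 0.5015 -0.1426]
164 245 256 12 0.0607 [ 0.4981 -0.142 ]
167 245 255 11 0.0607 [ 0.4948 -0.1408]
170 245 255 11 0.0613 [ 0.4914 -0.1402]
173 245 255 11 0.0608 [ 0.488  -0.1396]
176 245 255 11 0.0608 [ 0.4845 -0.139 ]
179 244 255 12 0.0609 [ 0.4812 -0.1378]
182 244 255 12 0.0606 [ 0.4777 -0.1372]
185 246 254 9 0.0595 [ 0.4741 -0.1372]
```

Run:
```python
from h import *
rel([.487,-.1393,.031],-.203)
```

```text
shift cm [ 1.27 -0.64 15.86] rz 0.0289 tool [ 0.4734 -0.1433  0.1896] [ 3.1409e+00  2.0000e-04 -1.7410e-01] F [-0.09 -0.42  0.42]
```

>>> {"api": "move_arm", "payload": {
  "deltas": [0,0,0.03,1.3,-0.6,4,-1,0,0,0.03,1.3,-0.6,8,-1,0,0,0.03,1.3,-0.6,11,-1,0,0,0.03,1.3,-0.6,13.5,-1,0,0,0.03,1.3,-0.6,15.8,-1,0,0,0.03,1.3,-0.6,15.8,-1,0,0,0.03,1.3,-0.6,15.8,-1]
}}

```text
time: 2.35
tool_pos: [0.4874, -0.1401, 0.032]
ee_rot: [3.141, -0.0, -0.205]
wrist_force: [0.0, 0.2, 0.2]
width: 0.0941
finger_force: 0.0
```

Run:
```python
from h import *
for i in range(6): robot.snapshot('wrist') if i else 0; o=robot.get_obs(); print(o['tool_pos'].round(4),o['ee_rot'].round(4),o['wrist_force'].round(2))
snap('wrist','w2.png')
```

```text
[ 0.4874 -0.1401  0.032 ] [ 3.1413e+00 -2.0000e-04 -2.0530e-01] [0.04 0.21 0.15]
[ 0.4883 -0.1402  0.033 ] [ 3.1409e+00 -2.5000e-03 -2.0490e-01] [ 0.07 -0.13  0.87]
[ 0.4888 -0.1401  0.0335] [ 3.1408 -0.0035 -0.2044] [-0.08  0.6   0.02]
[ 0.4889 -0.14    0.0336] [ 3.1407 -0.0039 -0.2041] [-0.12 -0.17  0.32]
[ 0.4889 -0.1398  0.0335] [ 3.1408 -0.0037 -0.2038] [-0.51  0.25  0.65]
[ 0.4888 -0.1396  0.0332] [ 3.1409 -0.0032 -0.2035] [-0.48  0.43 -0.03]
```

View pics/w2.png

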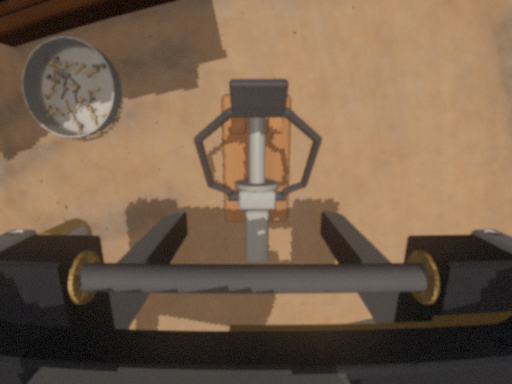

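The wrist view shows the fingers straddling the tab. The pin's axis lies on column 257, centred between the fingers.

>>> {"api": "move_arm", "payload": {
  "deltas": [0,0,0,0,0,0.1,1,0,0,0,0,0,0.1,1,0,0,0,0,0,0.1,1,0,0,0,0,0,0.1,1,0,0,0,0,0,0.1,1,0,0,0,0,0,0.1,1]
}}

```text
time: 3.25
tool_pos: [0.4877, -0.1389, 0.0304]
ee_rot: [3.142, 0.0, -0.203]
wrist_force: [0.8, 0.7, 0.4]
width: 0.0492
finger_force: 0.0
```

>>> {"api": "move_arm", "payload": {
  "deltas": [0,0,0,0,0,0,1,0,0,0,0,0,0,1,0,0,0,0,0,0,1,0,0,0,0,0,0,1,0,0,0,0,0,0,1,0,0,0,0,0,0,1,0,0,0,0,0,0,1]
}}

```text
time: 3.95
tool_pos: [0.4876, -0.1391, 0.0305]
ee_rot: [3.141, 0.0, -0.203]
wrist_force: [-1.1, -0.4, 0.3]
width: 0.0138
finger_force: 29.9
```

>>> {"api": "move_arm", "payload": {
  "deltas": [0,0,0,0,0,-2,1,0,0,0,0,0,-5,1,0,0,0,0,0,-8,1,0,0,0,-0.5,-2,-11,1,0,0,-0.1,-2,-6,-12,1,0,0,-0.2,-4,-10,-12,1,0,0,-0.3,-6,-14.5,-12,1,0,0,-0.4,-7.8,-19,-12,1]
}}

```text
time: 4.75
tool_pos: [0.4486, 0.0645, 0.1502]
ee_rot: [-3.141, 0.0, 0.2]
wrist_force: [1.5, 0.6, -1.9]
width: 0.0136
finger_force: 29.9
```

Run:
```python
from h import *
o=robot.get_obs();print(o['width'],o['finger_force'])
rel([.427,.190,.13],.27)
```

```text
0.013558771861534319 29.857022166252136
shift cm [  0.38 -12.72   2.02] rz -0.07 tool [0.4486 0.0645 0.1502] [-3.1411e+00  3.0000e-04  2.0000e-01] F [ 1.49  0.63 -1.9 ]
```

>>> {"api": "move_arm", "payload": {
  "deltas": [0,0,-0.03,0,-4,0,1,0,0,-0.07,0.2,-8,0,1,0,0,-0.07,0.4,-11,1,1,0,0,-0.07,0.4,-12.7,2,1,0,0,-0.07,0.4,-12.7,2,1,0,0,-0.07,0.4,-12.7,2,1,0,0,-0.07,0.4,-12.7,2,1]
}}

```text
time: 5.45
tool_pos: [0.4291, 0.1875, 0.1307]
ee_rot: [3.141, -0.0, 0.266]
wrist_force: [0.6, -0.6, -1.5]
width: 0.0137
finger_force: 29.9
```

Run:
```python
from h import *
s=snap('wrist','w3.png');C=cloud(s);np.save('w3c.npy',C)
o=robot.get_obs();print(o['tool_pos'],o['ee_rot'])
p=C.reshape(-1,3)
for z0,z1 in((.087,.096),(.049,.0575),(.005,.011)):
    a=p[(p[:,2]>z0)&(p[:,2]<z1)&(abs(p[:,0]-.56)<.1)&(abs(p[:,1]-.22)<.1)]
    print(len(a),np.median(a[:,2]),cv2.minAreaRect(a[:,:2].astype(np.float32)*1000))
```

```text
[0.42925766 0.18744294 0.13089415] [ 3.14119217e+00 -7.26331872e-04  2.65391699e-01]
2737 0.09100071390835146 ((559.7027587890625, 229.17037963867188), (32.92763900756836, 44.18195343017578), 15.638581275939941)
6133 0.05394470552549813 ((561.236328125, 223.30740356445312), (58.77983856201172, 138.66317749023438), 15.177210807800293)
2567 0.007959184768373706 ((554.693115234375, 221.472412109375), (81.14566040039062, 150.03536987304688), 15.189194679260254)
```

View pics/w3.png

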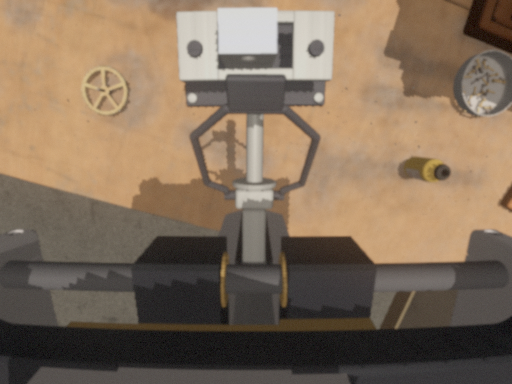

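The wrist view shows the pin held straight, with its shank from about (255,112) to (254,182). The lug top spans (218-277, 8-54) and the ring is open.

```bash
cat > meas.py <<'E'
from h import *
s=snap('wrist');C=cloud(s);im=s['image'].astype(int);o=robot.get_obs()
T=np.array(s['T_tool_cam']);W=s['T']@np.linalg.inv(T)
g=C.copy();tp=(g.reshape(-1,3)-W[:3,3])@W[:3,:3];tp=tp.reshape(g.shape)
# shank: by depth close to tool z -0.0245
m=(abs(tp[:,:,2]+.0235)<.004)&(abs(tp[:,:,1])<.012)&(tp[:,:,0]>.036)&(tp[:,:,0]<.095)
L=[]
for v in range(384):
    u=np.where(m[v])[0]
    if len(u)>6:
        q=plane(s,[((u.min()+u.max())/2,v)],W[2,3]+.0215)[0];L.append((q-W[:3,3])@W[:3,:3])
L=np.array(L);print('shank x',L[:,0].min(),L[:,0].max(),'fit y=',np.polyfit(L[:,0]-.035,L[:,1],1), 'top z',np.median(tp[m][:,2]))
k=(C[:,:,2]>.087)&(C[:,:,2]<.096)&(abs(C[:,:,0]-.56)<.06)&(abs(C[:,:,1]-.225)<.06)
a=tp[k];r=cv2.minAreaRect(a[:,:2].astype(np.float32)*1000);print('lug tool mm',r)
# pixel-edge of lug at z=.091
print('lug y quantile',np.quantile(a[:,1],[.01,.99]),'x',np.quantile(a[:,0],[.01,.99]))
print(o['tool_pos'].round(4),o['ee_rot'].round(4),o['wrist_force'].round(2))
E
python3 meas.py
```

```text
shank x 0.035529476027301964 0.07348458220434159 fit y= [ 0.0088761  -0.00112795] top z -0.023562832533212154
lug tool mm ((136.72808837890625, -6.290761947631836), (43.65732955932617, 32.83427047729492), 89.34110260009766)
lug y quantile [-0.02765572  0.01530894] x [0.12069194 0.15257298]
[0.4293 0.1874 0.131 ] [ 3.1413e+00 -9.0000e-04  2.6520e-01] [ 0.83  0.57 -2.46]
```

>>> {"api": "move_arm", "payload": {
  "deltas": [0,0,0,0,-0.3,2,1,0,0,0,0,-0.57,4,1,0,0,0,0,-0.57,6,1,0,0,0,0,-0.57,7.5,1,0,0,0,0,-0.57,7.5,1,0,0,0,0,-0.57,7.5,1,0,0,0,0,-0.57,7.5,1,0,0,0,0,-0.57,7.5,1]
}}

```text
time: 6.35
tool_pos: [0.4283, 0.1939, 0.0568]
ee_rot: [-3.142, -0.003, 0.266]
wrist_force: [-0.5, 0.2, -1.3]
width: 0.0139
finger_force: 29.9
```

```bash
python3 meas.py; python3 meas.py
python3 - <<'E'
from h import *
s=snap('wrist','w4.png')
C=cloud(s);T=np.array(s['T_tool_cam']);W=s['T']@np.linalg.inv(T)
tp=((C.reshape(-1,3)-W[:3,3])@W[:3,:3])
m=(abs(tp[:,2]+.0235)<.004)&(abs(tp[:,1])<.002)&(tp[:,0]>.036)&(tp[:,0]<.095)
print('pitch',np.polyfit(tp[m][:,0],tp[m][:,2],1))
m=(tp[:,0]<.14)&(tp[:,0]>.1)&(abs(tp[:,1])<.02)&(C.reshape(-1,3)[:,2]>.085)&(C.reshape(-1,3)[:,2]<.095);print('lugtop z',np.median(C.reshape(-1,3)[m][:,2]),np.median(tp[m][:,2]))
E
```

```text
shank x 0.03551816453230221 0.07349225867716852 fit y= [ 0.00811392 -0.00111154] top z -0.023515902247602187
lug tool mm ((123.78852844238281, 0.3876171112060547), (8.504572868347168, 44.391231536865234), 0.12513558566570282)
lug y quantile [-0.02126559  0.02186344] x [0.11986812 0.1276004 ]
[0.4281 0.1939 0.0566] [-3.1416e+00 -2.3000e-03  2.6660e-01] [ 0.37 -0.22 -1.36]
shank x 0.036124849644990326 0.0734913837716444 fit y= [ 0.00858132 -0.00114338] top z -0.02357153502379044
lug tool mm ((123.74385070800781, 0.44840431213378906), (44.18183517456055, 8.267130851745605), 89.45573425292969)
lug y quantile [-0.02113285  0.0219117 ] x [0.12001792 0.1275083 ]
[0.4279 0.1939 0.0564] [ 3.1416e+00 -1.8000e-03  2.6670e-01] [-0.78  0.77 -1.48]
pitch [-0.00284729 -0.02394701]
lugtop z 0.09078601553255178 -0.03416153676700731
```

View pics/w4.png

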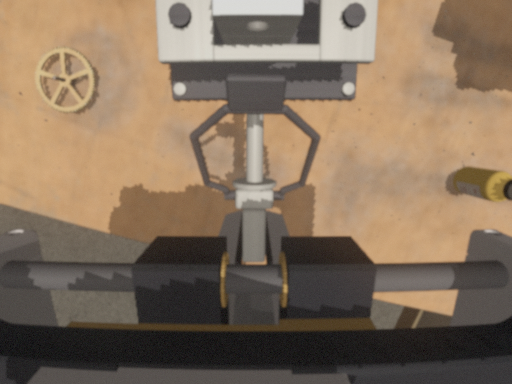

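The wrist view shows the hole in the near face at (258,25). The lug spans columns 214-303 and the pin's axis is on column 255, so the pin needs about +1 mm in tool y.

>>> {"api": "move_arm", "payload": {
  "deltas": [0,0,0,0.8,0.1,0,1,0,0,0,1.6,0.1,0,1,0,0,0,2.2,0.1,0,1,0,0,0,2.5,0.1,0,1,0,0,0,2.5,0.1,0,1,0,0,0,2.5,0.1,0,1]
}}

```text
time: 7.1
tool_pos: [0.4515, 0.1994, 0.0552]
ee_rot: [3.142, 0.001, 0.267]
wrist_force: [-0.1, -0.2, -1.2]
width: 0.0138
finger_force: 29.9
```

```bash
python3 meas.py
python3 - <<'E'
from h import *
s=snap('wrist')
C=cloud(s);T=np.array(s['T_tool_cam']);W=s['T']@np.linalg.inv(T)
tp=((C.reshape(-1,3)-W[:3,3])@W[:3,:3])
m=(tp[:,0]<.14)&(tp[:,0]>.08)&(abs(tp[:,1])<.02)&(C.reshape(-1,3)[:,2]>.085)&(C.reshape(-1,3)[:,2]<.095);print('lugtop z',np.median(tp[m][:,2]))
E
```

```text
shank x 0.0355411911210674 0.07348208647231512 fit y= [ 0.00947746 -0.00113498] top z -0.023520229124691854
lug tool mm ((84.90907287597656, 1.7189044952392578), (46.128395080566406, 87.47735595703125), 85.3645248413086)
lug y quantile [-0.02194558  0.02137351] x [0.09621529 0.12647166]
[0.4514 0.1993 0.0553] [3.1415e+00 6.0000e-04 2.6680e-01] [-0.13 -0.35 -1.67]
lugtop z -0.03578114316720257
```

>>> {"api": "move_arm", "payload": {
  "deltas": [0,0,0,0,0,-0.1,1,0,0,0,0.3,0,-0.1,1,0,0,0,0.5,0,-0.1,1,0,0,0,0.7,0,-0.1,1,0,0,0,0.7,0,-0.1,1]
}}

```text
time: 7.7
tool_pos: [0.4587, 0.2013, 0.0564]
ee_rot: [3.141, -0.0, 0.267]
wrist_force: [-0.0, -0.3, -1.4]
width: 0.014
finger_force: 29.9
```

>>> {"api": "move_arm", "payload": {
  "deltas": [0,0,0,0.15,0,0,1,0,0,0,0.3,0,0,1,0,0,0,0.45,0,0,1,0,0,0,0.6,0,0,1,0,0,0,0.6,0,0,1]
}}

```text
time: 8.2
tool_pos: [0.4644, 0.2029, 0.0564]
ee_rot: [3.142, -0.0, 0.267]
wrist_force: [-0.6, 0.1, -1.8]
width: 0.0138
finger_force: 29.9
```

>>> {"api": "move_arm", "payload": {
  "deltas": [0,0,0,0.3,0,0,1,0,0,0,0.6,0,0,1,0,0,0,0.9,0,0,1,0,0,0,1.2,0,0,1,0,0,0,1.5,0,0,1,0,0,0,1.5,0,0,1]
}}

```text
time: 8.8
tool_pos: [0.4791, 0.2068, 0.0564]
ee_rot: [3.141, -0.0, 0.267]
wrist_force: [0.2, 0.5, -2.5]
width: 0.0138
finger_force: 29.9
```

```bash
python3 meas.py
```

```text
shank x 0.0361393572863505 0.06740414347176084 fit y= [ 0.01111224 -0.00114889] top z -0.023468069696733204
lug tool mm ((60.875545501708984, -1.0862693786621094), (78.40699005126953, 58.185386657714844), 0.0801248550415039)
lug y quantile [-0.02840984  0.02632836] x [0.02506621 0.09978827]
[0.4789 0.2068 0.0564] [3.1415 0.     0.2668] [ 0.09 -0.21 -2.  ]
```

>>> {"api": "move_arm", "payload": {
  "deltas": [0,0,0,0.4,0,0,1,0,0,0,0.8,0,0,1,0,0,0,1.2,0,0,1,0,0,0,1.6,0,0,1,0,0,0,2,0,0,1,0,0,0,2.4,0,0,1,0,0,0,2.6,0,0,1,0,0,0,2.6,0,0,1]
}}

```text
time: 9.65
tool_pos: [0.5041, 0.2136, 0.0563]
ee_rot: [3.141, -0.0, 0.267]
wrist_force: [0.4, -0.6, -2.7]
width: 0.014
finger_force: 29.9
```

```bash
python3 meas.py
```

```text
shank x 0.03553441101794312 0.03974180036369644 fit y= [-0.0058308  -0.00102266] top z -0.023657166115685364
lug tool mm ((34.33786392211914, -0.9095020294189453), (58.15422439575195, 77.55120849609375), 89.21260070800781)
lug y quantile [-0.02751257  0.02555263] x [0.00252169 0.07242552]
[0.504  0.2136 0.0563] [ 3.1414e+00 -4.0000e-04  2.6670e-01] [ 0.94  0.54 -2.65]
```

Remaining gap is about 5 mm; I'll take small steps until the shoulder is felt.

>>> {"api": "move_arm", "payload": {
  "deltas": [0,0,0,0.15,0,0,1,0,0,0,0.3,0,0,1,0,0,0,0.4,0,0,1,0,0,0,0.4,0,0,1]
}}

```text
time: 10.1
tool_pos: [0.5076, 0.2146, 0.0563]
ee_rot: [3.141, 0.0, 0.267]
wrist_force: [0.6, -0.8, -4.6]
width: 0.0137
finger_force: 29.9
```

>>> {"api": "move_arm", "payload": {
  "deltas": [0,0,0,0.05,0,0,1,0,0,0,0.1,0,0,1,0,0,0,0.1,0,0,1]
}}

```text
time: 10.4
tool_pos: [0.5085, 0.2149, 0.0564]
ee_rot: [3.141, 0.0, 0.267]
wrist_force: [0.5, -0.4, -2.0]
width: 0.0137
finger_force: 29.8
```

>>> {"api": "move_arm", "payload": {
  "deltas": [0,0,0,0.05,0,0,1,0,0,0,0.1,0,0,1,0,0,0,0.1,0,0,1]
}}

```text
time: 10.7
tool_pos: [0.5095, 0.2151, 0.0564]
ee_rot: [3.141, 0.0, 0.267]
wrist_force: [-1.1, -0.7, -3.1]
width: 0.0136
finger_force: 29.8
```

Run:
```python
from h import *
s=snap('wrist','w5.png')
cv2.imwrite('pics/w5c.png',cv2.resize(s['image'][60:260,140:380],None,fx=3,fy=3)[:,:,::-1])
C=cloud(s);print([(v,C[v,250].round(4).tolist()) for v in range(130,210,4)])
```

```text
[(130, [0.5711, 0.2353, 0.0905]), (134, [0.5692, 0.2348, 0.0912]), (138, [0.5671, 0.2342, 0.0907]), (142, [0.5652, 0.2337, 0.0912]), (146, [0.5631, 0.2331, 0.0904]), (150, [0.561, 0.2326, 0.0906]), (154, [0.5591, 0.232, 0.0919]), (158, [0.5569, 0.2315, 0.0907]), (162, [0.555, 0.2309, 0.0916]), (166, [0.5527, 0.2303, 0.09]), (170, [0.5506, 0.2298, 0.0905]), (174, [0.5486, 0.2292, 0.0911]), (178, [0.5465, 0.2286, 0.0911]), (182, [0.5443, 0.2281, 0.0908]), (186, [0.5417, 0.2274, 0.0887]), (190, [0.5391, 0.2267, 0.087]), (194, [0.5367, 0.2261, 0.0865]), (198, [0.5344, 0.2254, 0.0862]), (202, [0.5322, 0.2249, 0.0867]), (206, [0.5298, 0.2242, 0.0861])]
```

View pics/w5c.png

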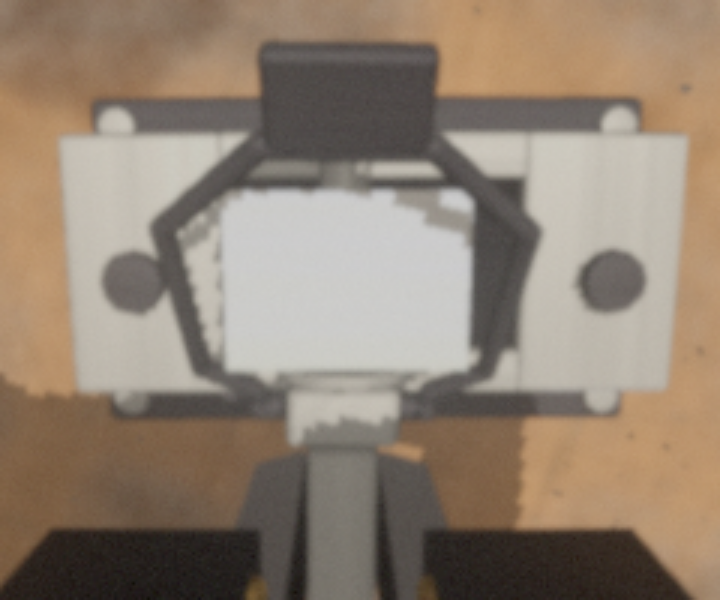

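The crop shows the flange almost against the lug face, near (350,378), with the pin's end showing behind the lug at (345,172) and the ring open around the lug.

>>> {"api": "move_arm", "payload": {
  "deltas": [0,0,0,0.05,0,0,1,0,0,0,0.1,0,0,1,0,0,0,0.1,0,0,1]
}}

```text
time: 11.05
tool_pos: [0.5105, 0.2154, 0.0564]
ee_rot: [3.141, 0.0, 0.267]
wrist_force: [-0.6, -1.3, -3.6]
width: 0.0138
finger_force: 29.8
```

>>> {"api": "move_arm", "payload": {
  "deltas": [0,0,0,0.05,0,0,1,0,0,0,0.05,0,0,1]
}}

```text
time: 11.25
tool_pos: [0.5107, 0.2154, 0.0564]
ee_rot: [3.141, 0.001, 0.267]
wrist_force: [-2.4, -2.3, -3.6]
width: 0.0137
finger_force: 29.8
```

>>> {"api": "move_arm", "payload": {
  "deltas": [0,0,0,0.05,0,0,1,0,0,0,0.05,0,0,1]
}}

```text
time: 11.45
tool_pos: [0.5107, 0.2154, 0.0563]
ee_rot: [3.141, 0.002, 0.267]
wrist_force: [-3.6, -3.1, -1.9]
width: 0.0139
finger_force: 29.9
```

The shoulder is home, with steady contact at about 4 N. Next I'll measure the ring tab, then release and rise.

Run:
```python
from h import *
s=snap('wrist');C=cloud(s);T=np.array(s['T_tool_cam']);W=s['T']@np.linalg.inv(T)
tp=((C.reshape(-1,3)-W[:3,3])@W[:3,:3]).reshape(C.shape)
m=np.zeros(C.shape[:2],bool);m[76:108,230:284]=1
m&=(s['image'].max(2)<110)&(C[:,:,2]>.1)
a=tp[m];print(len(a),a.min(0).round(4),a.max(0).round(4),a.mean(0).round(4),np.polyfit(a[:,0],-a[:,2],1))
d=a-np.array([.026,0,-.019]);print('r',np.quantile(np.hypot(d[:,0],d[:,2]),[.02,.5,.98]),'ang',np.arctan2(-d[:,2],d[:,0]).mean())
rel([.51,.215,.056])
```

```text
1728 [ 0.0664 -0.0106 -0.1792] [ 0.0845  0.0104 -0.0676] [ 0.0791 -0.0002 -0.0747] [0.14349202 0.06335487]
r [0.0696883  0.07686556 0.08256617] ang 0.8072676177163163
shift cm [-0.08  0.02  0.03] rz None tool [0.5107 0.2154 0.0563] [3.1413e+00 1.9000e-03 2.6690e-01] F [-4.59 -3.27 -2.13]
```

>>> {"api": "move_arm", "payload": {
  "deltas": [0,0,0,-0.05,0,0,0.4,0,0,0,-0.1,0,0,0,0,0,0,-0.1,0,0,0,0,0,0,-0.1,0,0,0,0,0,0,-0.1,0,0,0,0,0,0,-0.1,0,0,0]
}}

```text
time: 12.1
tool_pos: [0.5107, 0.2156, 0.0566]
ee_rot: [-3.142, -0.001, 0.267]
wrist_force: [-0.1, 0.3, -0.4]
width: 0.047
finger_force: 0.0
```

>>> {"api": "move_arm", "payload": {
  "deltas": [0,0,0,0,0,-1.5,0,0,0,0,0,0,-4,0,0,0,0,0,0,-7,0,0,0,0,0,0,-10.3,0.5,0,0,0,3,0,-10.3,1,0,0,0,6,0,-10.3,1,0,0,0,8.1,0,-10.3,1,0,0,0,8.1,0,-10.3,1]
}}

```text
time: 12.9
tool_pos: [0.5904, 0.2371, 0.1598]
ee_rot: [3.141, -0.001, 0.266]
wrist_force: [-0.0, -0.2, 0.1]
width: 0.0102
finger_force: 0.0
```

Run:
```python
from h import *
s=snap('wrist','w6.png');o=robot.get_obs();print(o['tool_pos'],o['width'])
t=snap('scene','s6.png')
u,v=proj(t,[.55,.225,.08])[0].astype(int);print(u,v)
A=cv2.resize(t['image'][v-75:v+45,u-60:u+60],(400,400));B=cv2.resize(s['image'][:,:],(400,300))
B=cv2.copyMakeBorder(B,0,100,0,0,0);cv2.imwrite('pics/c6.png',np.hstack([A,B])[:,:,::-1])
```

```text
[0.58908671 0.23686555 0.15973477] 0.006386495116225613
202 210
```

View pics/c6.png

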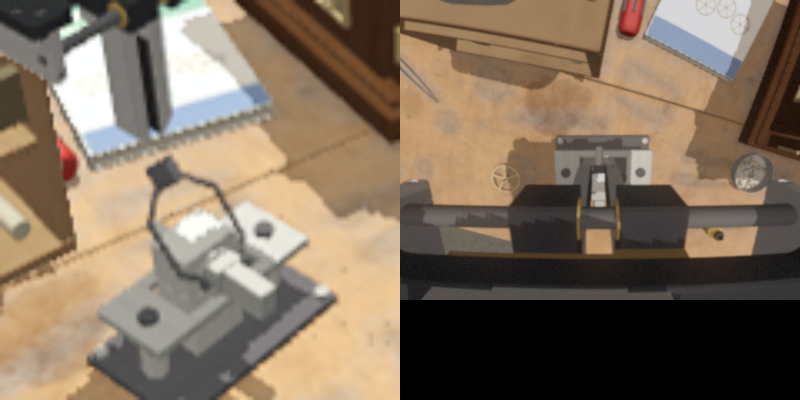

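The crop shows the pin home, the ring standing open at left-centre (tab at (163,172)) and the closed fingers above it.

>>> {"api": "move_arm", "payload": {
  "deltas": [0,0,0,0,0,1.2,1,0,0,0,0,0,2.3,1,0,0,0,0.4,0,3,1,0,0,0,0.85,0,3.6,1,0,0,0,1.25,0,4.3,1,0,0,0,1.6,0,5,1,0,0,0,1.6,0,5,1]
}}

```text
time: 13.7
tool_pos: [0.6038, 0.2409, 0.1076]
ee_rot: [3.141, 0.003, 0.267]
wrist_force: [1.3, 0.1, 0.2]
width: 0.0008
finger_force: 0.0
```

Run:
```python
from h import *
t=snap('scene','s7.png');o=robot.get_obs();print(o['tool_pos'].round(4))
cv2.imwrite('pics/c7.png',cv2.resize(t['image'][135:255,142:262],(480,480))[:,:,::-1])
```

```text
[0.6039 0.2409 0.1084]
```

View pics/c7.png

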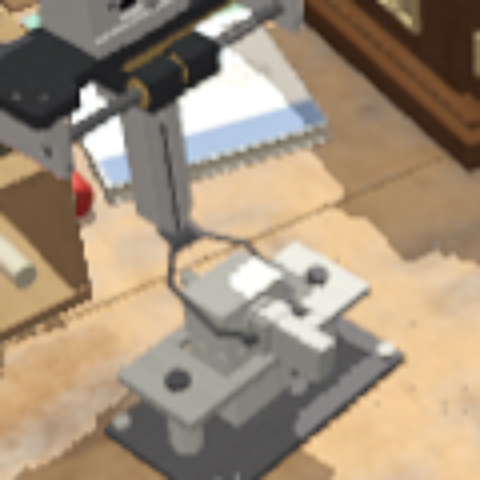

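The crop shows the fingertip on the ring's tab near (180,237). The ring follows it down and the pin is still home.

>>> {"api": "move_arm", "payload": {
  "deltas": [0,0,0,0.3,0,0.5,1,0,0,0,0.4,0,1,1,0,0,0,0.5,0,1.5,1,0,0,0,0.6,0,2,1,0,0,0,0.65,0,2.3,1,0,0,0,0.65,0,2.3,1]
}}

```text
time: 14.35
tool_pos: [0.6099, 0.2426, 0.0855]
ee_rot: [3.141, 0.002, 0.267]
wrist_force: [0.1, -0.2, 0.9]
width: 0.0003
finger_force: 0.0
```

>>> {"api": "move_arm", "payload": {
  "deltas": [0,0,0,0,0,0.15,1,0,0,0,0,0,0.3,1,0,0,0,0,0,0.4,1,0,0,0,0,0,0.4,1]
}}

```text
time: 14.75
tool_pos: [0.6104, 0.2428, 0.0825]
ee_rot: [3.142, -0.0, 0.267]
wrist_force: [0.5, 0.5, 1.6]
width: 0.0005
finger_force: 0.2
```

>>> {"api": "move_arm", "payload": {
  "deltas": [0,0,0,0,0,0.1,1,0,0,0,0,0,0.2,1,0,0,0,0,0,0.3,1,0,0,0,0,0,0.3,1]
}}

```text
time: 15.15
tool_pos: [0.6107, 0.2429, 0.0798]
ee_rot: [-3.142, -0.001, 0.267]
wrist_force: [0.5, 0.8, 1.3]
width: 0.0006
finger_force: 0.9
```

>>> {"api": "move_arm", "payload": {
  "deltas": [0,0,0,0,0,0.1,1,0,0,0,0,0,0.2,1,0,0,0,0,0,0.2,1]
}}

```text
time: 15.45
tool_pos: [0.6108, 0.243, 0.078]
ee_rot: [-3.141, -0.002, 0.267]
wrist_force: [2.0, 0.6, 3.1]
width: 0.0006
finger_force: 1.6
```

>>> {"api": "move_arm", "payload": {
  "deltas": [0,0,0,0,0,0.1,1,0,0,0,0,0,0.2,1,0,0,0,0,0,0.2,1]
}}

```text
time: 15.75
tool_pos: [0.6104, 0.2427, 0.0754]
ee_rot: [3.141, -0.0, 0.267]
wrist_force: [1.2, 0.2, 4.0]
width: 0.0003
finger_force: 1.3
```

>>> {"api": "move_arm", "payload": {
  "deltas": [0,0,0,0,0,0.1,1,0,0,0,0,0,0.2,1,0,0,0,0,0,0.2,1]
}}

```text
time: 16.05
tool_pos: [0.6089, 0.2421, 0.0715]
ee_rot: [3.141, 0.004, 0.267]
wrist_force: [1.2, -0.8, -0.4]
width: 0.0003
finger_force: 0.0
```

>>> {"api": "move_arm", "payload": {
  "deltas": [0,0,0,0,0,0.1,1,0,0,0,0,0,0.2,1,0,0,0,0,0,0.2,1]
}}

```text
time: 16.35
tool_pos: [0.6099, 0.2425, 0.0709]
ee_rot: [3.141, 0.001, 0.267]
wrist_force: [0.1, -0.4, 0.1]
width: 0.0005
finger_force: 0.0
```

>>> {"api": "move_arm", "payload": {
  "deltas": [0,0,0,0,0,0.1,1,0,0,0,0,0,0.2,1,0,0,0,0,0,0.2,1]
}}

```text
time: 16.65
tool_pos: [0.6102, 0.2427, 0.0693]
ee_rot: [3.142, 0.0, 0.267]
wrist_force: [0.5, 0.4, -0.0]
width: 0.0002
finger_force: 0.1
```

It snapped: the force dropped from 4 N to 0. I'll press a little further for margin, then retreat and look.

>>> {"api": "move_arm", "payload": {
  "deltas": [0,0,0,0,0,0.15,1,0,0,0,0,0,0.3,1,0,0,0,0,0,0.3,1]
}}

```text
time: 16.95
tool_pos: [0.6102, 0.2427, 0.0661]
ee_rot: [3.142, 0.0, 0.267]
wrist_force: [0.3, -0.3, -0.7]
width: 0.0009
finger_force: 0.1
```

>>> {"api": "move_arm", "payload": {
  "deltas": [0,0,0,0.1,0,-1,1,0,0,0,0.2,0,-3,1,0,0,0,0,0,-6,1,0,0,0,0,0,-9,1,0,0,0,-4,0,-12,1,0,0,0,-8,0,-12,1,0,0,0,-8,0,-12,1]
}}

```text
time: 17.65
tool_pos: [0.5295, 0.221, 0.188]
ee_rot: [-3.142, 0.001, 0.267]
wrist_force: [0.3, -0.1, -0.7]
width: 0.0001
finger_force: 0.0
```

Run:
```python
from h import *
t=snap('scene');w=snap('wrist','w8.png');C=cloud(w)
A=cv2.resize(t['image'][150:260,147:257],(400,400));B=cv2.resize(w['image'][60:260,156:356],(400,400))
cv2.imwrite('pics/c8.png',np.hstack([A,B])[:,:,::-1])
y=.2655;q=(C-[.5445,.2243,.0752])@np.array([[np.cos(y),-np.sin(y),0],[np.sin(y),np.cos(y),0],[0,0,1]])
m=(q[:,:,0]>.058)&(q[:,:,0]<.08)&(abs(q[:,:,1])<.009)&(q[:,:,2]>-.03)&(q[:,:,2]<.04)
a=q[m];print(len(a),np.median(a,0).round(4),np.polyfit(a[:,0],a[:,2],1) if len(a)>9 else '')
for x in np.arange(-.04,.08,.006):
    k=(abs(q[:,:,0]-x)<.003)&(abs(q[:,:,1])<.004);print(x.round(3),np.median(q[k][:,2]).round(4) if k.sum() else None,end=' ')
```

```text
166 [ 0.0638  0.0005 -0.008 ] [-0.11859772 -0.00045574]
-0.04 None -0.034 0.008 -0.028 0.008 -0.022 0.0089 -0.016 0.009 -0.01 0.0091 -0.004 0.151 0.002 0.0165 0.008 0.2438 0.014 0.2332 0.02 0.228 0.026 0.0158 0.032 0.0148 0.038 0.0048 0.044 0.0054 0.05 0.2919 0.056 -0.0077 0.062 -0.0079 0.068 -0.0087 0.074 -0.0749
```

View pics/c8.png

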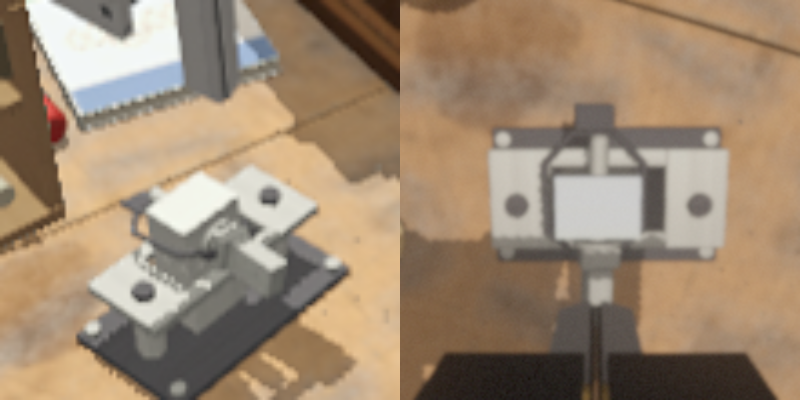

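The crop shows the ring down around the lug, its tab at (595,115) in the right half, below and beyond the pin's end. Depth puts the tab 8 mm below the axis, giving a ring angle of about 0.83. The pin is home and the arm is clear.

```bash
python3 -c "
from bench import robot
print(robot.close_job())"
```

```text
the job is handed in; nothing more can be done
None
```

The job is handed in, with no verdict returned: the pin is fully home in the lug, the ring snapped and measured about 0.83 rad (locked needs 0.75), and the arm was clear of everything at about 18 s of the 72 s allowed.

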